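Find the socket that fits the mixer hub's nut and hold it there

TASK

A mixing-paddle hub sits between the jaws of the grey clamp plate; try the sockets on its recessed hex nut until you find the one that goes fully home over the nut, and stand any that does not fit upright back on the bench. Finish still holding the fitting socket in the gripper, upright and fully seated on that nut, with the other two sockets standing on the bench and the rest of the bench left alone.

Things in the scene. Friction and masses are not known exactly. Their poses are not given: they have to be found in the camera images.
- clamp: Grey fixed plate 175 x 140 x 20 mm; origin on the bench under the seat, 45 mm from its -x edge; z up. Two dark jaws, tops 32 mm above the bench, flank the seat along y. Three fixed aluminium hubs on it, 60 mm across, 14 mm tall: work on the one between the jaws; two spares lie 93 mm to +x, 34 mm either side. They carry 14, 19 and 24 mm nuts (across flats); which is in the jaws varies.
- seat (a point): Centre of the recess floor of the hub in the jaws, 26 mm above the bench, on the nut's axis; axes as the clamp's. The nut stands 14 mm high on this floor (top 2 mm chamfered); two of its flats face along +x and -x. The fitting socket goes down until its mouth rests on this floor.
- rim (a point): Centre of the mouth of the round recess about that nut, 34 mm above the bench (recess 8 mm deep, 4 mm wider than the fitting socket; nut top 6 mm above this rim). A too large socket stops on this rim, 8 mm above the recess floor; a too small one stops on the nut, about 13 mm above that floor.
- socket_small: The small socket: round, steel, 23 mm across, 36 mm tall, standing mouth down, with a fixed 14 x 14 mm square adapter bar on top, 36 to 72 mm above the mouth (grip its flats). Hex bore 17 mm across flats, 20 mm deep, for a 14 mm nut. Origin: centre of the mouth (underside); z up. Bore flats face 0, 60, 120.. deg from its x axis, bar flats 0, 90.. deg. About 100 g.
- socket_medium: The medium socket: round, steel, 30 mm across, 36 mm tall, standing mouth down, with a fixed 14 x 14 mm square adapter bar on top, 36 to 72 mm above the mouth (grip its flats). Hex bore 22 mm across flats, 20 mm deep, for a 19 mm nut. Origin: centre of the mouth (underside); z up. Bore flats face 0, 60, 120.. deg from its x axis, bar flats 0, 90.. deg. About 140 g.
- socket_large: The large socket: round, steel, 37 mm across, 36 mm tall, standing mouth down, with a fixed 14 x 14 mm square adapter bar on top, 36 to 72 mm above the mouth (grip its flats). Hex bore 27 mm across flats, 20 mm deep, for a 24 mm nut. Origin: centre of the mouth (underside); z up. Bore flats face 0, 60, 120.. deg from its x axis, bar flats 0, 90.. deg. About 190 g.
- tub: Bystander: white plastic tub with lid, 90 mm in diameter, 100 mm tall, standing on the bench. Origin: centre of its underside. Leave alone.
- knife: Bystander: filling knife (spatula) lying on the bench along its x axis. Origin: under its middle. Leave alone.
- lids: Bystander: white round plastic lid, 100 mm in diameter, 18 mm thick, lying on the bench. Origin: centre of its underside. Leave alone.

How it is judged:
By the outcome, as a careful person would: the job done as asked, in the order asked, and still so for the second after the job is handed in, while the arm keeps its last pose, push and grip.
It also fails if it takes over 51 s, if anything falls off the work surface, if the arm or the gripper's body presses on something with over 40 N, if the wrist force passes 120 N, or if a joint passes its speed limit or range.

ROBOT

A 6-joint arm with a two-finger parallel gripper is mounted at the origin on the work surface. World frame = base frame: x ahead of the robot, y to its left, z up, the work surface at z = 0. Lengths are in m, angles in rad, forces in N, time in s.
With the tool pointing down it reaches from about 0.35 to 0.85 m from the base axis. Payload 8.1 kg.
Tool frame: the origin (TCP) lies midway between the tips of the shut fingers; the grasp point (between the pads) lies 19 mm behind it (arm.tcp_to_grasp is the distance from the TCP to the grasp point, in m); z points along the fingers, y is the line along which they close (so a half turn about z gives the same grasp; the last joint's range is limited). The gripper opens to 85 mm and grips with 20 to 120 N. Pads are 22 mm wide; open, the fingers measure 114 mm over their backs; the gripper's body (76 mm by 85 mm) begins 54 mm behind the grasp point. The pads swing forward as they close: fully open they stand 13 mm farther back than shut.
Start: joints at [-1.362, 0.13, 1.488, -0, 1.523, -0.085], TCP at [0.174, -0.574, 0.206] pointing down, gripper open.
Joint ranges: [-2.96, 2.96], [-0.89, 2.26], [0.02, 2.5], [-1.34, 4.48], [0, 2.73], [-2.66, 2.66]. Speed limits (rad/s): [2.39, 2.39, 2.79, 3.14, 3.14, 3.14].

INTERFACE

Orientations are given as a unit quaternion [x, y, z, w].
In Python, from station import arm, optics, order gives the robot as it stands. The module is installed in compiled form; this text tells all that it offers.
- The arm moves only by the tool servo_tool, never from a script. Its argument "moves" is a list of rows, each a list of 3 entries, a list of its own where there are three numbers: the shift along the world's x, y, z in m, then the turn, a rotation vector about the world's x, y, z in degrees, then the closure in counts, from 0 (fully open) to 255 (shut). A call has 1 to 8 rows; each row shifts and turns the commanded pose from where the row before left it; what a row does not reach is not made up. A row lasts 1/10 s, in which the tool goes at most 50 mm and 8.59 degrees, less where a joint would pass 70% of its speed; a pose out of reach is approached as far as the arm can. A call is refused whole if a number of a shift passes 0.05 or a number of a turn 8.59, either way. A call with a gripper value outside its range is refused whole. The fingers move at their own pace and stop on an object; "newtons" is the grip in N (left out, the last holds). Time passes only in rows, so rows that do not move let the fingers close. It gives the time, the measured TCP pose, the force, the opening and the grip force at its end, in the units of the state.
- arm.observe(): the state, without advancing time (a new reading comes with each control period).
- optics.capture(name): name is "scene" or "top" or "wrist"; returns a dict with "color" (420x560x3 uint8, red, green, blue), "fx", "fy", "cx", "cy" (pixels), "extrinsics" (4x4, takes a point from world to camera coordinates). Camera axes: x right, y up, looking along -z (the intrinsics and any distortion apply to the point x, -y, -z); pixel columns grow to the right and rows downward; lengths in m; the calibration is good to about 2 mm. A picture is of the moment at which its call begins. There is no depth.
- order.close_job(): hands the job in; it is judged then, once.
The state is a dict: "clock": time; "joint_positions": joint angles; "qvel": joint speeds; "tau": joint torques, N m; "eef_pos": TCP position; "eef_rot": TCP orientation; "force": force on the tool from outside, world axes, zero at the start; "wrist_torque": the same for the moment, N m; "width": opening from 0.0 (shut) to 1.0 (fully open); "gripper_force": force on a finger pad.
Only numpy, scipy, OpenCV 4.12 (cv2) and the standard library are available. Lean on these libraries where they do the work, as an engineer would, in place of code of your own. Each camera call takes 0.05 s, during which the arm holds its last target. There are 200 camera calls.

## Working session

There is one attempt and no reset: what is moved stays moved. The work goes in short steps, Python scripts to look and compute and a tool call to move; the robot and the scene stay as the last step left them, time stands still between calls to the robot, and variables do not carry over. Pictures are saved under pics/ and viewed, at most 10 in all, crops included, and the job is handed in when it is done.

Besides the shell and the picture viewer there is one more tool, called after "Call:" as name(argument=value, ...) on one line, values as JSON. servo_tool: Moves the arm, as the interface text tells. Its arguments: {"type":"object","properties":{"moves":{"type":"array"},"newtons":{"type":"number"}},"required":["moves"]}

```bash
mkdir -p pics; cat > h.py <<'E'
import numpy as np, cv2
from station import arm, optics, order
def cap(n,f=None):
    c=optics.capture(n)
    if f: cv2.imwrite('pics/'+f,cv2.cvtColor(c['color'],cv2.COLOR_RGB2BGR))
    return c
def ray(c,u,v,z):
    E=np.array(c['extrinsics']);R=E[:3,:3];t=E[:3,3]
    d=R.T@np.array([(u-c['cx'])/c['fx'],-(v-c['cy'])/c['fy'],-1]); o=-R.T@t
    return o+d*(z-o[2])/d[2]
def proj(c,p):
    E=np.array(c['extrinsics']);q=E[:3,:3]@np.array(p)+E[:3,3]
    return c['cx']+c['fx']*q[0]/-q[2], c['cy']-c['fy']*q[1]/-q[2]
E
python3 - <<'E'
from h import *
for n in ('top','scene'):
    c=cap(n,n+'.png'); print(n,c['fx'],c['fy'],c['cx'],c['cy'],np.round(c['extrinsics'],4).tolist(), [k for k in c])
print(arm.observe(), arm.tcp_to_grasp)
E
```

```text
top 532.0520618922102 532.0520618922102 285.71603026689803 206.45412047467508 [[-0.007, -0.9999, 0.0144, -0.0033], [0.9866, -0.0045, 0.1633, -0.5697], [-0.1632, 0.0154, 0.9865, -1.3372], [0.0, 0.0, 0.0, 1.0]] ['color', 'fx', 'fy', 'cx', 'cy', 'extrinsics']
scene 455.08215026882124 455.08215026882124 279.9490874644499 210.28764475001228 [[0.777, 0.6294, 0.0121, -0.4603], [-0.3726, 0.4443, 0.8147, 0.1366], [0.5074, -0.6376, 0.5797, -1.3837], [0.0, 0.0, 0.0, 1.0]] ['color', 'fx', 'fy', 'cx', 'cy', 'extrinsics']
{'clock': 0.1, 'joint_positions': array([-1.36240167e+00,  1.31108624e-01,  1.48919911e+00, -2.16709363e-05,
        1.52301103e+00, -8.53981553e-02]), 'qvel': array([-0.00178427, -0.00107003, -0.00196245, -0.00301337,  0.00029144,
       -0.00012421]), 'tau': array([ 2.10350016e-03, -5.70950961e+01, -5.01942122e+01, -8.08845812e-05,
        8.08485289e-03,  3.20040238e-05]), 'eef_pos': array([ 0.17364939, -0.57374   ,  0.20471988]), 'eef_rot': array([ 9.89229665e-01,  1.46369142e-01, -6.38451232e-05, -8.60758464e-04]), 'force': array([-0.2349013 , -0.60113994,  0.60373962]), 'wrist_torque': array([-0.02500021, -0.00971318,  0.02434181]), 'gripper_force': 0.0, 'width': 0.99962937540482} 0.0187
```

View pics/top.png

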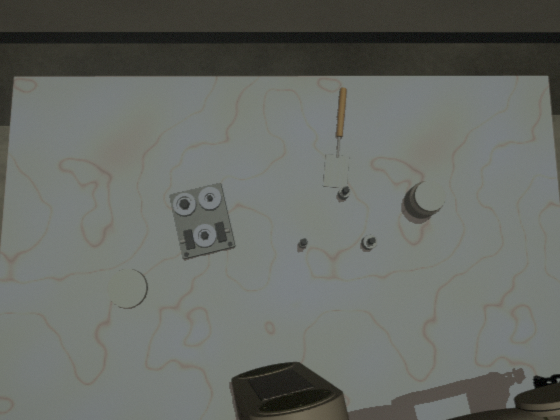

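View pics/scene.png

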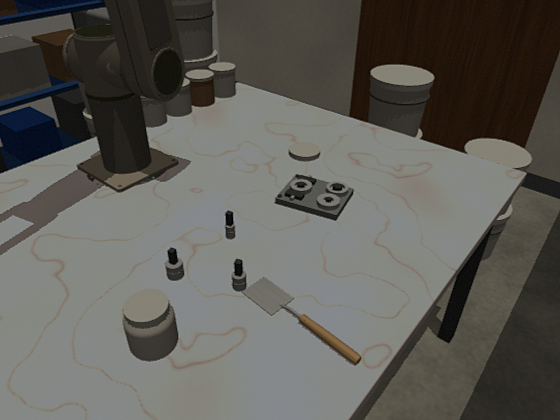

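The top view shows the clamp at about (203,222) with the working hub at (205,236), and sockets at (303,244), (343,193) and (369,242). The knife blade is at (336,170), the tub at (422,203) and the lid at (130,288). I'll zoom in on the clamp and sockets.

```bash
python3 - <<'E'
from h import *
a=cv2.imread('pics/top.png');b=cv2.imread('pics/scene.png')
f=lambda i,x,y,w,h:cv2.convertScaleAbs(cv2.resize(i[y:y+h,x:x+w],(400,300),interpolation=cv2.INTER_CUBIC),alpha=1.8)
cv2.imwrite('pics/z.png',np.vstack([np.hstack([f(a,155,172,100,75+20)[:300],f(a,285,175,100,75)]),np.hstack([f(b,265,165,100,75),f(b,155,205,120,90)])]))
c=cap('top')
for n,u,v,z in [('hubjaw',205,236,.04),('sp1',184,205,.04),('sp2',209.5,198.5,.04),('sA',303,244,.0),('sB',343,193,.0),('sC',369,242,.0)]: print(n,ray(c,u,v,z).round(3))
E
```

```text
hubjaw [0.494 0.202 0.04 ]
sp1 [0.576 0.259 0.04 ]
sp2 [0.593 0.192 0.04 ]
sA [ 0.476 -0.053  0.   ]
sB [ 0.614 -0.163  0.   ]
sC [ 0.48  -0.229  0.   ]
```

View pics/z.png

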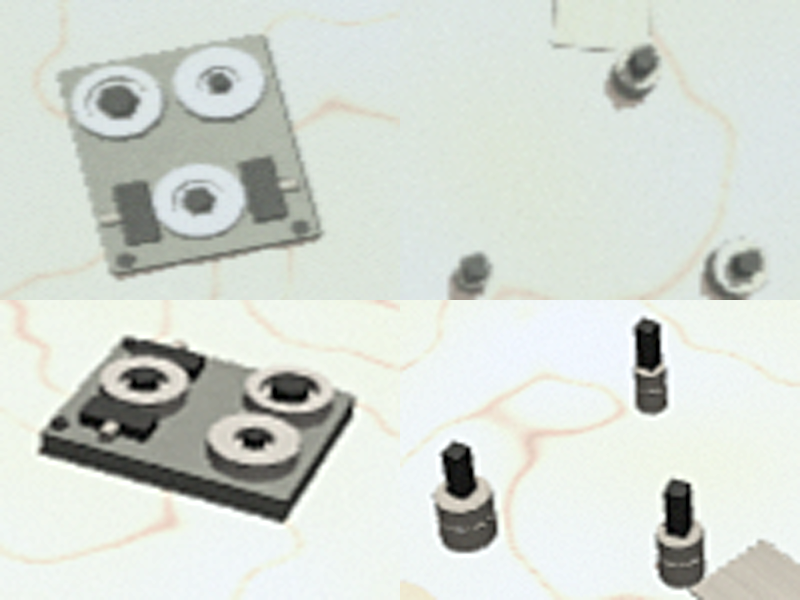

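Judging by nut size, the left spare hub carries the largest (24) and the right spare the smallest (14), so the jaws hold the 19 mm nut. The fitting socket should therefore be the medium one, next to the knife blade at top-view pixel (343,193). I'll move over it for a close look.

Call:
servo_tool(moves=[[[0.05, 0.05, 0], [0, 0, 0], 0], [[0.05, 0.05, 0], [0, 0, 0], 0], [[0.05, 0.05, 0], [0, 0, 0], 0], [[0.05, 0.05, 0], [0, 0, 0], 0], [[0.05, 0.05, 0], [0, 0, 0], 0], [[0.05, 0.05, 0], [0, 0, 0], 0], [[0.05, 0.05, 0], [0, 0, 0], 0], [[0.05, 0.05, 0], [0, 0, 0], 0]])

```text
clock: 0.95
eef_pos: [0.4576, -0.2897, 0.2056]
eef_rot: [0.989, 0.146, -0.0, 0.0]
force: [0.4, -1.2, 0.3]
width: 1.001
gripper_force: 0.0
```

Call:
servo_tool(moves=[[[0, 0, 0], [0, 0, 0], 0], [[0, 0, 0], [0, 0, 0], 0]])

```text
clock: 1.15
eef_pos: [0.4571, -0.2904, 0.2053]
eef_rot: [0.989, 0.148, -0.0, -0.0]
force: [0.6, 0.3, 0.0]
width: 0.999
gripper_force: 0.0
```

```bash
python3 - <<'E'
from h import *
c=cap('wrist','w1.png'); print(c['fx'],c['cx'],c['cy'],np.round(c['extrinsics'],3).tolist()); o=arm.observe(); print(o['eef_pos'],o['eef_rot'])
E
```

```text
296.70440848547213 276.9238292698364 208.92373500066319 [[0.293, -0.956, -0.001, -0.41], [0.918, 0.282, -0.28, -0.301], [0.268, 0.081, 0.96, -0.477], [0.0, 0.0, 0.0, 1.0]]
[ 0.45636778 -0.29136103  0.20536438] [ 9.89144227e-01  1.46947298e-01 -4.32070940e-04 -6.09756352e-05]
```

View pics/w1.png

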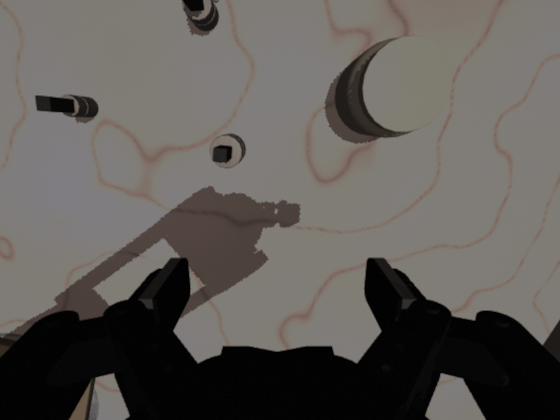

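The wrist view shows the large socket at (227,152), the medium at the top (200,15), the small at (75,105) and the tub at right. I'll move so the medium socket is under the camera.

Call:
servo_tool(moves=[[[0.03, 0.04, 0], [0, 0, 0], 0], [[0.03, 0.04, 0], [0, 0, 0], 0], [[0.03, 0.03, 0], [0, 0, 0], 0], [[0, 0, 0], [0, 0, 0], 0], [[0, 0, 0], [0, 0, 0], 0]])

```text
clock: 1.7
eef_pos: [0.5461, -0.1823, 0.2053]
eef_rot: [0.989, 0.146, -0.001, 0.0]
force: [-1.0, 0.1, -0.8]
width: 1.0
gripper_force: 0.0
```

```bash
python3 - <<'E'
from h import *
c=cap('wrist'); o=arm.observe(); print(o['eef_pos'],o['eef_rot'])
u,v=proj(c,(.614,-.163,.036)); u=int(u);v=int(v);print(u,v)
import pickle; pickle.dump(c,open('w2.pkl','wb'))
x0=max(0,u-70);y0=max(0,v-60);im=c['color'][y0:y0+120,x0:x0+140,::-1];print(x0,y0)
cv2.imwrite('pics/w2.png',cv2.convertScaleAbs(cv2.resize(im,None,fx=5,fy=5,interpolation=cv2.INTER_NEAREST),alpha=2.2))
E
```

```text
[ 0.54576025 -0.18296866  0.20543767] [ 9.89331974e-01  1.45677719e-01 -4.74653865e-04  1.46498737e-04]
279 122
209 62
```

View pics/w2.png

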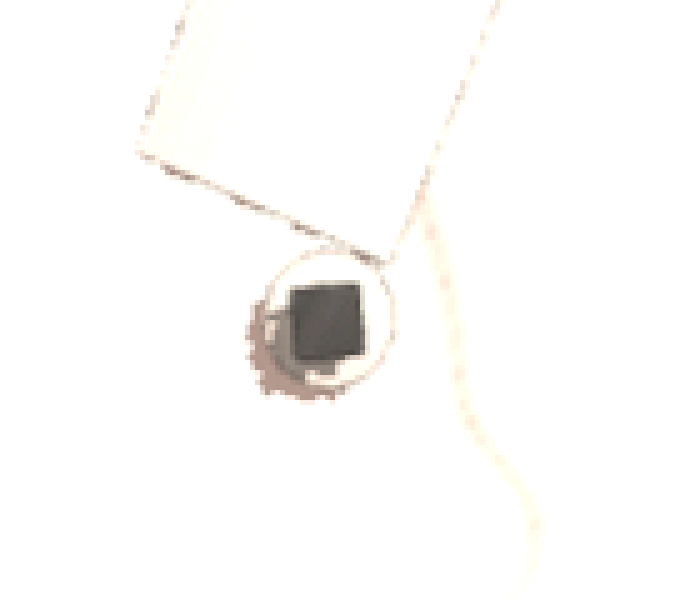

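The crop shows the medium socket almost touching the blade corner. Its bar top is the dark square centred near crop (327,321), only slightly rotated in the image. Next, its pose.

```bash
cat >> h.py <<'E'
def bar(c,guess,z=.072,r=14,th=70):
    u,v=proj(c,(*guess[:2],z)); x0,y0=int(u)-r,int(v)-r
    g=cv2.cvtColor(np.ascontiguousarray(c['color'][y0:y0+2*r,x0:x0+2*r]),cv2.COLOR_RGB2GRAY)
    g=cv2.resize(g,None,fx=4,fy=4,interpolation=cv2.INTER_CUBIC)
    m=(g<th).astype(np.uint8); k=max(cv2.findContours(m,0,1)[0],key=cv2.contourArea)
    P=np.array([ray(c,x0+(p[0][0]+.5)/4-.5,y0+(p[0][1]+.5)/4-.5,z)[:2] for p in k],np.float32)*1000
    return cv2.minAreaRect(P)
E
python3 - <<'E'
from h import *; import pickle
c=pickle.load(open('w2.pkl','rb'))
for th in (40,55,70): print(th,bar(c,ray(c,209+327/5,62+321/5,.072),th=th))
# socket top outline centre from circle
print('shoulder',[ray(c,209+330/5,62+318/5,z).round(4) for z in (.036,)])
o=-np.array(c['extrinsics'])[:3,:3].T@np.array(c['extrinsics'])[:3,3]; print('cam',o)
E
```

```text
40 ((608.7936401367188, -158.79708862304688), (12.835360527038574, 12.711710929870605), 21.06358528137207)
55 ((608.5051879882812, -158.6384735107422), (14.473692893981934, 14.103612899780273), 22.02043914794922)
70 ((605.9535522460938, -156.95953369140625), (18.487590789794922, 19.67743492126465), 22.810190200805664)
shoulder [array([ 0.6094, -0.1596,  0.036 ])]
cam [ 0.61325432 -0.16084554  0.37287874]
```

Call:
servo_tool(moves=[[[0.032, 0.012, 0], [0, 0, 4.7], 0], [[0.031, 0.012, -0.02], [0, 0, 0], 0], [[0, 0, -0.04], [0, 0, 0], 0], [[0, 0, -0.03], [0, 0, 0], 0], [[0, 0, 0], [0, 0, 0], 0], [[0, 0, 0], [0, 0, 0], 0]], newtons=60)

```text
clock: 2.35
eef_pos: [0.6085, -0.159, 0.1159]
eef_rot: [0.983, 0.186, -0.001, -0.0]
force: [-0.1, 0.1, 1.0]
width: 0.999
gripper_force: 0.0
```

```bash
python3 - <<'E'
from h import *
o=arm.observe(); print(o['eef_pos'],o['eef_rot'], np.degrees(2*np.arctan2(o['eef_rot'][1],o['eef_rot'][0])))
E
```

```text
[ 0.60853464 -0.15904636  0.11587813] [ 9.82608198e-01  1.85689789e-01 -6.23633544e-04 -2.04571928e-04] 21.40270721183066
```

Call:
servo_tool(moves=[[[0, 0, -0.03], [0, 0, 0], 0], [[0, 0, -0.03], [0, 0, 0], 0], [[0, 0, -0.015], [0, 0, 0], 0], [[0, 0, 0], [0, 0, 0], 0], [[0, 0, 0], [0, 0, 0], 120], [[0, 0, 0], [0, 0, 0], 190], [[0, 0, 0], [0, 0, 0], 255], [[0, 0, 0], [0, 0, 0], 255]])

```text
clock: 3.15
eef_pos: [0.6104, -0.1577, 0.042]
eef_rot: [0.982, 0.187, 0.001, 0.0]
force: [-0.6, 0.3, -0.6]
width: 0.325
gripper_force: 0.0
```

Call:
servo_tool(moves=[[[0, 0, 0], [0, 0, 0], 255], [[0, 0, 0], [0, 0, 0], 255], [[0, 0, 0], [0, 0, 0], 255]])

```text
clock: 3.45
eef_pos: [0.6103, -0.1577, 0.0415]
eef_rot: [0.982, 0.187, 0.001, 0.0]
force: [0.4, -0.2, 3.7]
width: 0.133
gripper_force: 58.8
```

Call:
servo_tool(moves=[[[0, 0, 0.02], [0, 0, 0], 255], [[0, 0, 0.04], [0, 0, 0], 255], [[0, 0, 0.04], [0, 0, 0], 255], [[0, 0, 0.03], [0, 0, 0], 255], [[-0.022, 0.04, 0.02], [0, 0, 0], 255], [[-0.022, 0.04, 0], [0, 0, 0], 255], [[-0.022, 0.04, 0], [0, 0, 0], 255], [[-0.022, 0.04, 0], [0, 0, 0], 255]])

```text
clock: 4.25
eef_pos: [0.5202, 0.0039, 0.1902]
eef_rot: [0.982, 0.187, -0.0, -0.0]
force: [0.9, 0.7, -0.8]
width: 0.132
gripper_force: 58.9
```

Call:
servo_tool(moves=[[[-0.022, 0.04, 0], [0, 0, 0], 255], [[-0.022, 0.04, 0], [0, 0, 0], 255], [[-0.022, 0.04, 0], [0, 0, -3], 255], [[-0.022, 0.04, 0], [0, 0, -4], 255], [[0, 0, 0], [0, 0, 0], 255], [[0, 0, 0], [0, 0, 0], 255]])

```text
clock: 4.85
eef_pos: [0.4329, 0.1633, 0.1903]
eef_rot: [0.992, 0.128, -0.0, 0.0]
force: [-0.3, -0.1, -0.4]
width: 0.131
gripper_force: 58.9
```

```bash
python3 - <<'E'
from h import *; import pickle
c=cap('wrist'); o=arm.observe(); print(o['eef_pos'],o['eef_rot'],o['width'])
pickle.dump(c,open('w3.pkl','wb'))
im=c['color'][:,:,::-1]
cv2.imwrite('pics/w3.png',cv2.convertScaleAbs(im,alpha=1.8))
print(proj(c,(.494,.202,.034)))
E
```

```text
[0.43347287 0.16245267 0.19039692] [ 9.91847208e-01  1.27432442e-01 -1.68728288e-04  2.45139190e-04] 0.1287909036028086
(np.float64(257.3720910897203), np.float64(123.94263796835212))
```

View pics/w3.png

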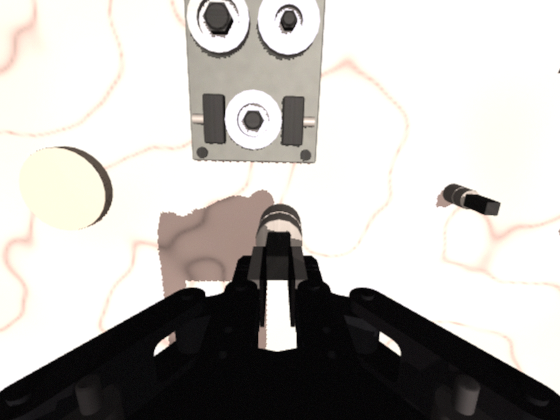

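The wrist view shows the working hub at about (253,120) between the jaws. Its nut is mid-sized compared with the spares at (217,17) and (289,18). The held medium socket shows at (280,220). I'll measure the hub centre and the clamp's yaw.

```bash
python3 - <<'E'
from h import *; import pickle
c=pickle.load(open('w3.pkl','rb')); g=cv2.cvtColor(np.ascontiguousarray(c['color']),cv2.COLOR_RGB2GRAY)
def ring(u,v,r):
    # outermost strong edge along radial directions -> ellipse
    P=[]
    for a in np.linspace(0,2*np.pi,90,endpoint=False):
        s=np.arange(r-6,r+5,.25); L=cv2.remap(g,(u+s*np.cos(a)).astype(np.float32)[None],(v+s*np.sin(a)).astype(np.float32)[None],1)[0].astype(float)
        d=L[:-4]-L[4:]; i=d.argmax()
        if d[i]>25:P.append(ray(c,u+s[i+2]*np.cos(a),v+s[i+2]*np.sin(a),.034)[:2]*1000)
    P=np.array(P)
    for _ in range(5):
        s=np.linalg.lstsq(np.c_[2*P,np.ones(len(P))],(P**2).sum(1),rcond=None)[0]; R=np.sqrt(s[2]+s[:2]@s[:2])
        e=abs(np.hypot(*(P-s[:2]).T)-R); P=P[e<max(1,2*np.median(e))]
    return s[:2],R,len(P)
for q in ((253,119.5,29),(217,17,31),(289,18,31)): print(ring(*q))
def blob(u,v,r,z,th):
    x0,y0=u-r,v-r; m=cv2.resize(g[max(y0,0):v+r,x0:u+r],None,fx=4,fy=4,interpolation=cv2.INTER_CUBIC)<th; y0=max(y0,0)
    n,l,s,ct=cv2.connectedComponentsWithStats(m.astype(np.uint8)); i=l[(v-y0)*4,(u-x0)*4]
    k=cv2.findContours((l==i).astype(np.uint8),0,1)[0][0]
    W=np.array([ray(c,x0+(p[0][0]+.5)/4-.5,y0+(p[0][1]+.5)/4-.5,z)[:2] for p in k],np.float32)*1000
    return cv2.minAreaRect(W),cv2.minEnclosingCircle(W)
for th in (45,60):
    print('nut',blob(253,120,13,.040,th)); print('jawL',blob(213,118,32,.032,th)[0]);print('jawR',blob(293,121,32,.032,th)[0])
E
```

```text
(array([497.5087658 , 207.62899669]), np.float64(30.062783789291796), 47)
(array([579.16819431, 261.98344322]), np.float64(29.599572778334117), 51)
(array([594.93995698, 196.07240743]), np.float64(29.513911917037582), 39)
nut (((496.92376708984375, 207.62332153320312), (25.300708770751953, 27.005563735961914), 14.766390800476074), ((496.9237365722656, 207.62332153320312), 18.502965927124023))
jawL ((486.8692626953125, 248.00242614746094), (49.563201904296875, 24.08668327331543), 13.267699241638184)
jawR ((505.99993896484375, 166.48629760742188), (64.37223815917969, 69.09615325927734), 14.770336151123047)
nut (((496.6518859863281, 207.01394653320312), (17.946216583251953, 20.034687042236328), 14.76685905456543), ((496.7115478515625, 207.02857971191406), 10.160195350646973))
jawL ((486.433349609375, 250.23016357421875), (50.392578125, 29.593048095703125), 13.823310852050781)
jawR ((505.9110107421875, 165.94935607910156), (50.803165435791016, 26.38175392150879), 12.753992080688477)
```

```bash
python3 - <<'E'
from h import *; import pickle
c=pickle.load(open('w3.pkl','rb'))
o=arm.observe(); p=o['eef_pos']; q=o['eef_rot']; y=2*np.arctan2(q[1],q[0]); t=np.array([np.cos(y),np.sin(y),0]); n=np.array([-t[1],t[0],0])
im=cv2.convertScaleAbs(np.ascontiguousarray(c['color'][190:290,220:340,::-1]),alpha=2.5)
im=cv2.resize(im,None,fx=6,fy=6,interpolation=cv2.INTER_NEAREST)
for off,col in ((0,(0,0,255)),(-.002,(0,255,0))):
  for h in (-.0415,-.0055):
    for a in np.linspace(0,2*np.pi,60):
      u,v=proj(c,p+t*(off+.015*np.cos(a))+n*.015*np.sin(a)+[0,0,h]); cv2.circle(im,(int((u-220+.5)*6),int((v-190+.5)*6)),1,col,-1)
cv2.imwrite('pics/w4.png',im); print(np.degrees(y),proj(c,p))
E
```

```text
14.642496759497561 (np.float64(280.56937053601695), np.float64(242.4608665895834))
```

View pics/w4.png

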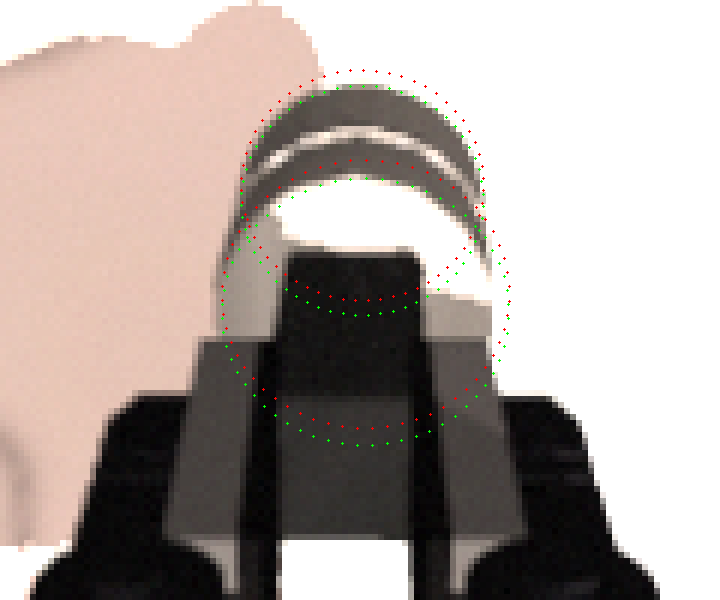

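The crop fits the circles drawn 2 mm behind the TCP along tool x (mouth front at crop row 86), so the socket hangs upright with a −2 mm offset. Next I'll move it above the nut.

Call:
servo_tool(moves=[[[0.03, 0.02, 0], [0, 0, -1.1], 255], [[0.025, 0.017, 0], [0, 0, 0], 255], [[0.011, 0.008, -0.02], [0, 0, 0], 255], [[0, 0, -0.04], [0, 0, 0], 255], [[0, 0, -0.03], [0, 0, 0], 255], [[0, 0, 0], [0, 0, 0], 255], [[0, 0, 0], [0, 0, 0], 255], [[0, 0, 0], [0, 0, 0], 255]])

```text
clock: 5.7
eef_pos: [0.5014, 0.2073, 0.103]
eef_rot: [0.993, 0.117, 0.002, -0.0]
force: [-0.0, 0.3, -1.3]
width: 0.129
gripper_force: 58.9
```

```bash
python3 - <<'E'
from h import *
for i in range(3):
    o=arm.observe(); print(o['eef_pos'].round(4), np.degrees(2*np.arctan2(o['eef_rot'][1],o['eef_rot'][0])),o['force'])
    c=cap('wrist')
E
```

```text
[0.5014 0.2073 0.103 ] 13.380422180865148 [-0.02098604  0.25783072 -1.34107054]
[0.5015 0.2076 0.1033] 13.393563203575921 [-0.33914191  0.68060233 -0.58144645]
[0.5014 0.2077 0.1032] 13.4075604052936 [ 0.51595801  0.39835223 -0.81991726]
```

Call:
servo_tool(moves=[[[-0.0022, 0.0003, -0.008], [0, 0, 0], 255], [[0, 0, -0.008], [0, 0, 0], 255], [[0, 0, -0.004], [0, 0, 0], 255], [[0, 0, 0], [0, 0, 0], 255]])

```text
clock: 6.25
eef_pos: [0.4965, 0.2077, 0.0793]
eef_rot: [0.993, 0.117, -0.001, 0.0]
force: [-0.4, 0.8, -1.6]
width: 0.131
gripper_force: 58.9
```

Call:
servo_tool(moves=[[[0, 0, -0.002], [0, 0, 0], 255], [[0, 0, -0.002], [0, 0, 0], 255], [[0, 0, 0], [0, 0, 0], 255]])

```text
clock: 6.55
eef_pos: [0.4973, 0.2078, 0.0765]
eef_rot: [0.993, 0.117, -0.0, 0.0]
force: [0.3, -0.0, -1.3]
width: 0.129
gripper_force: 58.9
```

Call:
servo_tool(moves=[[[0.0017, 0, 0], [0, 0, 0], 255], [[0, 0, -0.002], [0, 0, 0], 255], [[0, 0, -0.002], [0, 0, 0], 255], [[0, 0, 0], [0, 0, 0], 255]])

```text
clock: 6.95
eef_pos: [0.4989, 0.2077, 0.0723]
eef_rot: [0.993, 0.117, -0.0, 0.0]
force: [0.1, 0.0, -1.2]
width: 0.131
gripper_force: 58.9
```

Call:
servo_tool(moves=[[[0, 0, -0.002], [0, 0, 0], 255], [[0, 0, -0.002], [0, 0, 0], 255], [[0, 0, 0], [0, 0, 0], 255]])

```text
clock: 7.25
eef_pos: [0.4988, 0.2078, 0.0683]
eef_rot: [0.993, 0.117, -0.0, 0.0]
force: [0.3, -0.7, -0.6]
width: 0.128
gripper_force: 58.9
```

Free descent so far. The last 1–2 mm should bring the mouth onto the recess floor.

Call:
servo_tool(moves=[[[0, 0, -0.001], [0, 0, 0], 255], [[0, 0, -0.001], [0, 0, 0], 255], [[0, 0, 0], [0, 0, 0], 255]])

```text
clock: 7.55
eef_pos: [0.4998, 0.208, 0.0675]
eef_rot: [0.993, 0.117, 0.001, -0.0]
force: [-0.8, -1.4, 3.8]
width: 0.131
gripper_force: 59.5
```

Call:
servo_tool(moves=[[[0, 0, -0.001], [0, 0, 0], 255], [[0, 0, 0], [0, 0, 0], 255]])

```text
clock: 7.75
eef_pos: [0.5005, 0.2081, 0.0674]
eef_rot: [0.993, 0.117, 0.001, -0.0]
force: [-2.2, -2.1, 9.7]
width: 0.129
gripper_force: 60.2
```

Contact came at TCP z = 0.0674, which puts the mouth at 26 mm, exactly the seat height. One last picture to confirm.

```bash
python3 - <<'E'
from h import *
a=cap('scene');b=cap('top')
f=lambda i,x,y,w,h:cv2.convertScaleAbs(cv2.resize(np.ascontiguousarray(i['color'][y:y+h,x:x+w,::-1]),(400,300),interpolation=cv2.INTER_CUBIC),alpha=1.8)
cv2.imwrite('pics/f.png',np.vstack([np.hstack([f(a,255,150,120,90),f(a,120,180,240,180)]),np.hstack([f(b,140,150,120,90),f(b,280,80,180,180)])]))
o=arm.observe();print(o['eef_pos'],o['force'])
E
```

```text
[0.50043181 0.20806224 0.0674027 ] [-2.73709013 -1.13447798  9.15207621]
```

View pics/f.png

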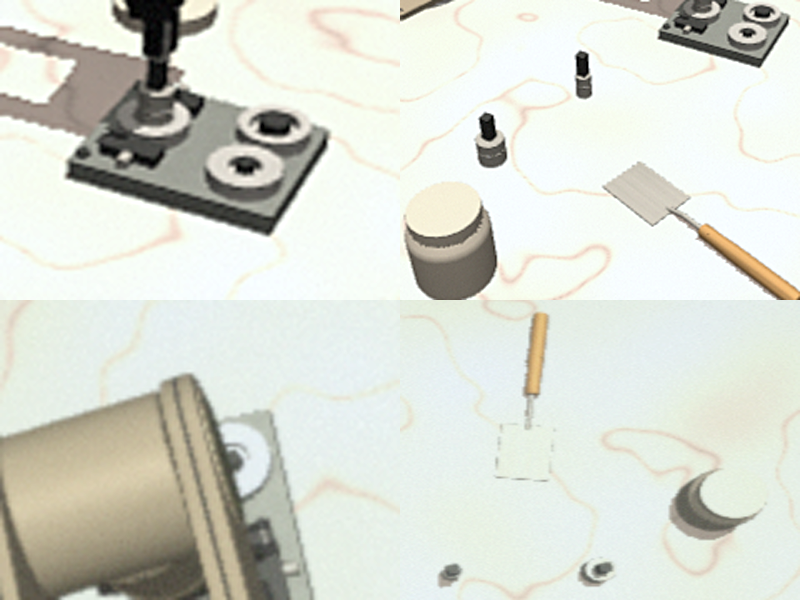

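The socket is held upright, down inside the hub recess. The small and large sockets are still standing, and the knife and tub look undisturbed, so I'm handing in.

```bash
python3 -c "
from station import order
print(order.close_job())"
```

```text
the job is handed in; nothing more can be done
None
```

The medium socket went fully home on the 19 mm nut at the first try (mouth at 26 mm, on the recess floor) and is still held upright in the gripper; I picked it by nut size in the images, so the small and large sockets were never moved, and the job is handed in.

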